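# Garlic from the keeper box behind the spice jars

## Task

I need the garlic bulb from the wooden keeper box, but three seasoning jars stand in front of it where its clear lid has to slide out. Stand all three upright on the dark wooden tray at the side, slide the lid open towards you, put the garlic in the middle of the white saucer (leave the lemon lying in its bay) and push the lid fully shut again. Then stand each jar upright back on the very spot where it stood before.

Things in the scene. Friction and masses are not known exactly. Their poses are not given: they have to be found in the camera images.
- keeper_box: fixed light-wood box with air holes, 112 (x) x 248 (y) mm, walls 8 mm thick and 66 mm high, rails beside and behind the lid 76. Origin: centre of its underside; -x = its front, towards the robot (turned up to 0.12 rad). A middle wall along x leaves two bays, 96 (x) x 113 (y) mm inside, floor at 6 mm, centres at y = +-62 mm; garlic in one, lemon in the other, 7 mm behind the middle
- keeper_lid (a joint): clear plastic lid (4 mm thick, top at 71 mm): how far it has slid out over the front wall along the box's -x, in m; 0 = shut, 0.080 = fully open, at the stop. About 1 N of friction, stays where left, cannot lift off. Fully open it still covers the front 24 mm of the box inside and sticks out 80 mm in front, over the places of the three jars
- lid_knob (a point): round wooden knob on the lid, 18 to 24 mm across (narrowest 8 mm up), 25 mm high, from 70 to 95 mm above the worktop. The point is on its axis, half-way up; with the lid shut it lies at box x = -15 mm, y = 0. It moves with the lid; axes as the box
- spice_jar_mid (a point): round glass spice jar with a tall red cap, 45 mm across, 106 mm high (the tallest), standing in the row of three just in front of the box, about 93 mm before the box's middle, 85 mm from the next. Point at its centre, 53 mm above its underside; z up. The three change places
- square_jar_mid (a point): spice jar with a rounded-square glass body and a golden yellow cap, 42 mm across, 96 mm high, in the same row before the box. Point at its centre, 48 mm above its underside; z up.
- shaker_mid (a point): glass salt shaker with a grey domed metal top (35 mm across up there), 44 mm across, 90 mm high (the lowest of the three), in the same row. Point at its centre, 45 mm above its underside; z up
- garlic_mid (a point): white garlic bulb, about 54 mm across and 55 mm high with a pointed top, loose in one bay of the box, seen through the lid. Point at its centre, 27 mm above its underside; turned at random.
- lemon_mid (a point): yellow lemon, 72 x 55 x 56 mm, lying in the other bay; it stays there. Point at its centre.
- tray: fixed low dark-wood tray with brass handles at its ends, 235 (x) x 125 (y) mm outside, rim 16 mm high and 6 mm thick, floor 6 mm above the worktop, left or right of the box. Origin: centre of its underside; long axis = x. It takes the three jars in a row along x, 70 mm apart
- saucer: fixed white saucer, 144 mm across, rim 16 mm high, on the other side of the box. Origin: centre of its underside; its flat middle is 90 mm across and 5 mm above the worktop.
Not all that is in view belongs to the job. Leave any turquoise look-alike of the part that bears shaker_mid alone. Leave any purple look-alike of the part that bears square_jar_mid alone.

How it is judged:
By the outcome, as a careful person would: the job done as asked, in the order asked, and still so for the second after the job is handed in, with the robot touching nothing.
It also fails if it takes over 147 s, if anything falls off the work surface, if the arm or the gripper's body presses on something with over 40 N, if the wrist force passes 120 N, or if a joint passes its speed limit or range.

## Robot

A 6-joint arm with a two-finger parallel gripper is mounted at the origin on a cart in front of the work surface, level with it; the furniture and walls round the work are solid. World frame = base frame: x ahead of the robot, y to its left, z up, the work surface at z = 0. Lengths are in m, angles in rad, forces in N, time in s.
With the tool pointing down it reaches from about 0.35 to 0.975 m from the base axis. Payload 7.1 kg.
Tool frame: the origin (TCP) lies on the centre line of the jaws, within the pads' length; the fingertips stand 14 mm ahead of it and the grasp point (between the pads) lies 5 mm behind it; z points along the fingers, y is the line along which they close (so a half turn about z gives the same grasp; the last joint's range is limited). The gripper opens to 88 mm and grips with 3 to 60 N. Pads are 20 mm wide; open, the fingers measure 115 mm over their backs; the gripper's body (75 mm by 178 mm) begins 61 mm behind the grasp point.
Start: joints at [1.206, 0.423, 1.63, -0, 1.089, -0.019], TCP at [0.212, 0.588, 0.237] pointing down, gripper open.
Joint ranges: [-3, 3], [-0.9, 2.11], [0.09, 2.58], [-1.31, 4.45], [0.11, 2.69], [-2.54, 2.54]. Speed limits (rad/s): [2.39, 2.39, 3.01, 3.14, 3.14, 3.14].

## Interface

Orientations are given as a unit quaternion [x, y, z, w].
In Python, from plant import bot gives the robot as it stands. The module is installed in compiled form; this text tells all that it offers.
- The arm moves only by the shell command python3 -m crank 'ROWS'. ROWS is JSON, one flat list of numbers, 7 for each row, row after row: the shift along the world's x, y, z in mm, then the turn, a rotation vector about the world's x, y, z in rad, then the finger opening in mm, from 0 to 87.8. A call has 1 to 8 rows; each row is the pose to reach, as a shift and turn from the pose commanded when the call began; what a row does not reach only later rows make up. A row lasts 1/12 s, in which the tool goes at most 41.7 mm and 7.16 degrees, less where a joint would pass 70% of its speed; a pose out of reach is approached as far as the arm can. A call with a gripper value outside its range is refused whole. The fingers move at their own pace and stop on an object; the grip force is fixed at half the most. Time passes only in rows, so rows that repeat a pose let the fingers close. It gives the time, the measured TCP pose, the force, the opening and the grip force at its end, in the units of the state.
- bot.sense(): the state, without advancing time (a new reading comes with each control period).
- bot.grab_frame(name): name is "scene" or "top"; returns (picture, depth): 400x640x3 uint8, red, green, blue; 400x640 float32, m along the optical axis (not along the pixel's ray), 0 where there is no reading.
- bot.camera_info(name): a dict with "mtx" (3x3 intrinsics, pixels), "extrinsics" (4x4, takes a point from world to camera coordinates). Camera axes: x right, y up, looking along -z (the intrinsics and any distortion apply to the point x, -y, -z); pixel columns grow to the right and rows downward; lengths in m; the calibration is good to about 2 mm. A picture is of the moment at which its call begins. camera_info takes no time and is no camera call.
- bot.finish_job(): hands the job in; it is judged then, once.
Trained networks look in the newest picture that a camera, given by its name, has taken for a name from the list of things; names that differ only in an ending like _2 or _b are one class to them, and where a whole thing is asked for, a point or a joint stands for the part that bears it (a point fixed in the world has none). Each returns a list of dicts, best first, with "conf" (0 to 1); they miss things now and then, are a little off and sometimes report something else, mostly with a low value. They report only what shows in the picture. A call takes as long as a camera call. They do not tell look-alikes from the thing itself.
- bot.outline_of(camera, label): "region" (400x640 bool, what is visible of it).
- bot.mark_of(camera, label): "location" ([x, y, z] in m, in world coordinates, good to about 4 mm: a listed point, or the origin of a listed thing).
The state is a dict: "time": time; "qpos": joint angles; "joint_velocities": joint speeds; "tau": joint torques, N m; "tcp_pos": TCP position; "orientation": TCP orientation; "contact_force": force on the tool from outside, world axes, zero at the start; "wrist_torque": the same for the moment, N m; "width": finger opening in m; "gripper_force": force on a finger pad.
Only numpy, scipy, OpenCV 4.12 (cv2) and the standard library are available. Lean on these libraries where they do the work, as an engineer would, in place of code of your own. Each camera call takes 0.05 s, during which the arm holds its last target. There are 200 camera calls.

## Working session

There is one attempt and no reset: what is moved stays moved. The work goes in short steps, Python scripts to look and compute and a shell command to move; the robot and the scene stay as the last step left them, time stands still between calls to the robot, and variables do not carry over. Pictures are saved under pics/ and viewed, at most 14 in all, crops included, and the job is handed in when it is done.

```bash
mkdir -p pics
cat > h.py <<'E'
import numpy as np, cv2
from plant import bot
def snap(cam,name=None):
    im,d=bot.grab_frame(cam)
    if name: cv2.imwrite('pics/'+name+'.png',im[:,:,::-1])
    return im,d
def pix(cam,p):
    c=bot.camera_info(cam);E=np.array(c['extrinsics']);K=np.array(c['mtx'])
    q=E[:3,:3]@np.array(p)+E[:3,3];q=K@np.array([q[0],-q[1],-q[2]]);return q[:2]/q[2]
def world(cam,d):
    c=bot.camera_info(cam);E=np.array(c['extrinsics']);K=np.array(c['mtx'])
    v,u=np.mgrid[:400,:640];x=(u-K[0,2])/K[0,0]*d;y=(v-K[1,2])/K[1,1]*d
    P=np.stack([x,-y,-d],-1);return (P-E[:3,3])@E[:3,:3]
E
python3 - <<'E'
from h import *
np.set_printoptions(precision=4,suppress=True)
for cam in ('scene','top'):
    snap(cam,cam+'0')
    print(cam,bot.camera_info(cam))
    for n in ['keeper_box','keeper_lid','lid_knob','spice_jar_mid','square_jar_mid','shaker_mid','garlic_mid','lemon_mid','tray','saucer']:
        for r in bot.mark_of(cam,n)[:3]: print(n,round(r['conf'],2),np.array(r['location']),pix(cam,r['location']).round())
s=bot.sense();print({k:np.round(v,3) for k,v in s.items()})
E
```

```text
scene {'mtx': array([[426.6456,   0.    , 322.9768],
       [  0.    , 426.6456, 201.1361],
       [  0.    ,   0.    ,   1.    ]]), 'extrinsics': array([[ 0.7955, -0.606 ,  0.0016, -0.2891],
       [ 0.3886,  0.5122,  0.766 , -0.2538],
       [-0.4649, -0.6087,  0.6429, -0.9407],
       [ 0.    ,  0.    ,  0.    ,  1.    ]])}
keeper_box 0.87 [0.5288 0.0419 0.001 ] [360. 210.]Traceback (most recent call last):
  File "<stdin>", line 7, in <module>
ValueError: it knows: garlic_mid, keeper_box, lemon_mid, lid_knob, saucer, shaker_mid, spice_jar_mid, square_jar_mid, tray
```

View pics/scene0.png

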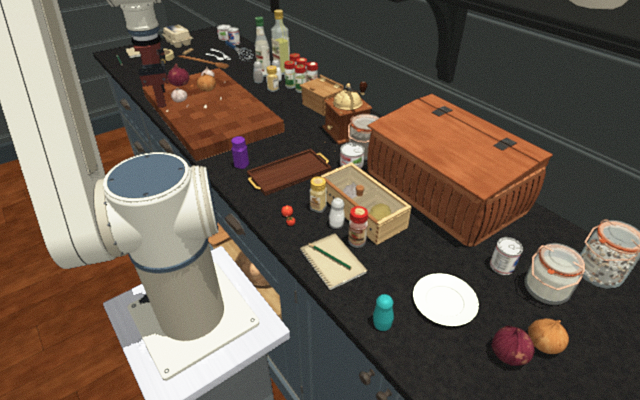

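The scene view shows the box at about (365,200). In front of it are the yellow-cap jar (318,194), the shaker (337,213) and the red-cap jar (358,226). The turquoise look-alike is at (384,312) and the purple one at (240,152). The tray is at (288,170) and the saucer at (446,300).

Run:
```python
from h import *
np.set_printoptions(precision=4,suppress=True)
print(bot.camera_info('top'))
for cam in ('scene','top'):
    snap(cam,cam+'1');print(cam)
    for n in ['keeper_box','lid_knob','spice_jar_mid','square_jar_mid','shaker_mid','garlic_mid','lemon_mid','tray','saucer']:
        for r in bot.mark_of(cam,n)[:3]: print(n,round(r['conf'],2),np.array(r['location']),pix(cam,r['location']).round())
s=bot.sense();print({k:np.round(v,3) for k,v in s.items()})
```

```text
{'mtx': array([[395.4883,   0.    , 317.8139],
       [  0.    , 395.4883, 207.3418],
       [  0.    ,   0.    ,   1.    ]]), 'extrinsics': array([[ 0.0055, -0.9998, -0.0187,  0.074 ],
       [ 0.989 ,  0.0027,  0.1481, -0.4384],
       [-0.148 , -0.0193,  0.9888, -1.155 ],
       [ 0.    ,  0.    ,  0.    ,  1.    ]])}
scene
keeper_box 0.65 [0.53   0.0413 0.0012] [361. 210.]
lid_knob 0.62 [0.5151 0.0409 0.0852] [359. 189.]
spice_jar_mid 0.79 [ 0.4421 -0.0444  0.0529] [358. 226.]
square_jar_mid 0.8 [0.4403 0.1261 0.0454] [318. 195.]
square_jar_mid 0.58 [0.3647 0.4422 0.047 ] [239. 154.]
shaker_mid 0.86 [ 0.318  -0.2682  0.0461] [383. 312.]
shaker_mid 0.76 [0.4405 0.038  0.0413] [337. 213.]
garlic_mid 0.46 [0.4379 0.041  0.0414] [336. 213.]
tray 0.59 [ 0.468   0.3186 -0.0009] [288. 173.]
saucer 0.58 [ 0.4734 -0.311   0.0035] [444. 301.]
top
keeper_box 0.98 [0.5268 0.0411 0.0015] [329. 181.]
lid_knob 0.72 [0.5147 0.0368 0.0847] [331. 179.]
spice_jar_mid 0.65 [ 0.4392 -0.0448  0.0501] [358. 206.]
square_jar_mid 0.78 [0.3714 0.4486 0.0481] [192. 229.]
square_jar_mid 0.55 [0.4363 0.1292 0.05  ] [300. 207.]
shaker_mid 0.65 [ 0.3144 -0.2666  0.0464] [435. 249.]
shaker_mid 0.47 [0.4371 0.04   0.0431] [330. 207.]
tray 0.65 [0.469  0.317  0.0008] [240. 199.]
{'time': np.float64(1.1), 'qpos': array([ 1.206,  0.423,  1.63 , -0.   ,  1.089, -0.019]), 'joint_velocities': array([-0.001,  0.003,  0.   ,  0.   , -0.002, -0.002]), 'tau': array([  0.002, -54.458, -27.405,   0.065,   0.017,  -0.   ]), 'tcp_pos': array([0.212, 0.588, 0.237]), 'orientation': array([0.172, 0.985, 0.   , 0.   ]), 'contact_force': array([ 0.27 , -0.516,  0.75 ]), 'wrist_torque': array([ 0.008,  0.067, -0.005]), 'gripper_force': np.float64(0.0), 'width': np.float64(0.088)}
```

View pics/top1.png

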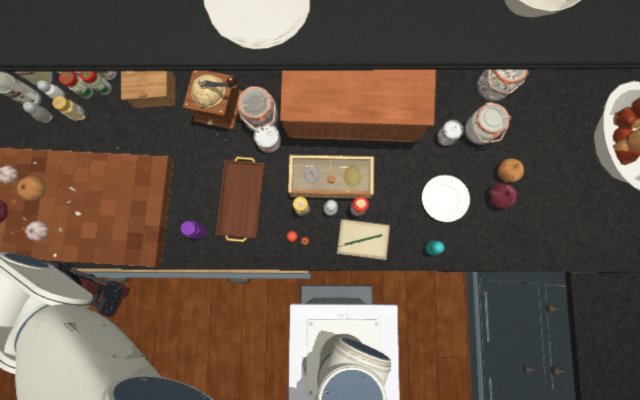

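Run:
```python
from h import *
np.set_printoptions(precision=4,suppress=True)
im,d=snap('top');s1,ds=snap('scene')
a=cv2.resize(im[140:230,270:400],None,fx=6,fy=6,interpolation=cv2.INTER_CUBIC)
b=cv2.resize(s1[160:260,300:420],None,fx=5,fy=5,interpolation=cv2.INTER_CUBIC)
cv2.imwrite('pics/crop_t.png',a[:,:,::-1]);cv2.imwrite('pics/crop_s.png',b[:,:,::-1])
for cam,D in(('top',d),('scene',ds)):
    W=world(cam,D);z=W[...,2]
    for n,c,h in(('red',(.44,-.0445),.106),('sq',(.438,.1275),.096),('sh',(.439,.039),.09)):
        m=(np.hypot(W[...,0]-c[0],W[...,1]-c[1])<.035)&(z>h-.022)&(D>0)
        p=W[m];print(cam,n,m.sum(),(p[:,:2].min(0)+p[:,:2].max(0))/2,p.mean(0),np.ptp(p,0)[:2],p[:,2].max())
    m=(abs(W[...,0]-.53)<.09)&(abs(W[...,1]-.041)<.15)&(z>.06)&(z<.082)&(W[...,0]>.467)
    r=cv2.minAreaRect(W[m][:,:2].astype('f4')*1000);print('box',m.sum(),r)
    for n in('tray','saucer','lemon_mid','garlic_mid'):
        for q in bot.outline_of(cam,n)[:2]:
            m=q['region']&(D>0)&(z<.09)
            if m.sum()>5: print(n,q['conf'],m.sum(),cv2.minAreaRect(W[m][:,:2].astype('f4')*1000),np.median(z[m]),cv2.minEnclosingCircle(W[m][:,:2].astype('f4')*1000))
```

```text
top red 209 [ 0.4379 -0.0437] [ 0.4363 -0.0433  0.1047] [0.0445 0.0423] 0.11101915570842943
top sq 174 [0.4396 0.1258] [0.4384 0.1261 0.0948] [0.0396 0.0396] 0.1011656564117309
top sh 112 [0.437  0.0382] [0.4362 0.0384 0.0844] [0.0322 0.0318] 0.0940372106837505
box 3158 ((529.284423828125, 39.287620544433594), (246.04566955566406, 114.55883026123047), 88.65035247802734)
tray 0.68 3306 ((468.9935607910156, 320.83416748046875), (133.05638122558594, 261.7298583984375), 85.5950698852539) 0.006479019864105163 ((469.5582580566406, 316.2471923828125), 133.12701416015625)
saucer 0.65 1700 ((470.38763427734375, -310.8706970214844), (141.57980346679688, 140.2455596923828), 83.66207885742188) 0.010217069994298628 ((471.9009094238281, -310.7984924316406), 72.90560913085938)
garlic_mid 0.66 3210 ((471.948974609375, 318.51593017578125), (132.14794921875, 262.185546875), 85.44501495361328) 0.006484013811581344 ((471.7084045410156, 318.4359130859375), 133.82664489746094)
scene red 271 [ 0.437  -0.0462] [ 0.4329 -0.0501  0.1011] [0.0444 0.0456] 0.10803527241383867
scene sq 194 [0.4393 0.1251] [0.4352 0.121  0.0905] [0.0418 0.0422] 0.09810385845358442
scene sh 135 [0.4461 0.0352] [0.4342 0.0322 0.0806] [0.0555 0.0301] 0.08985201927405724
box 2552 ((529.2404174804688, 37.34678649902344), (250.36639404296875, 116.88345336914062), 88.64643859863281)
tray 0.69 2140 ((473.74810791015625, 327.51953125), (156.08596801757812, 270.0345764160156), 85.92902374267578) 0.005896815303724658 ((476.27325439453125, 316.1082458496094), 139.4764404296875)
saucer 0.59 2580 ((472.40545654296875, -308.6399841308594), (151.9413604736328, 141.76416015625), 48.80349349975586) 0.009340837989801738 ((476.1180725097656, -308.65325927734375), 79.19390106201172)
```

View pics/crop_t.png

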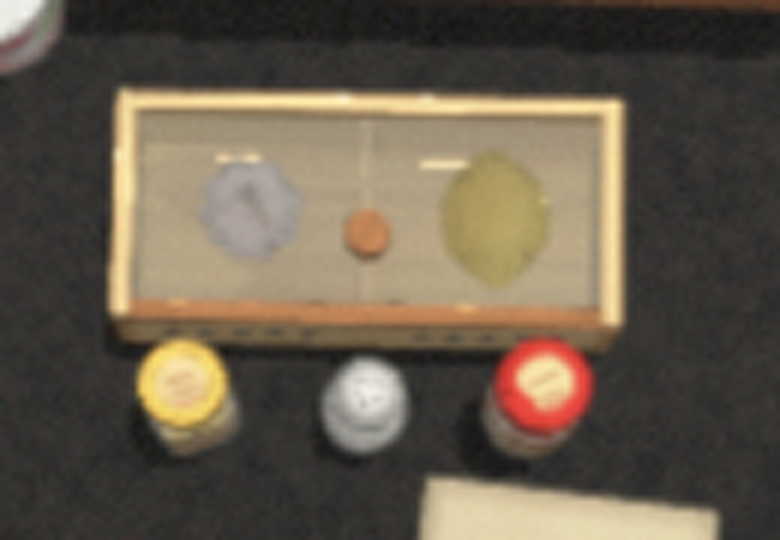

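View pics/crop_s.png

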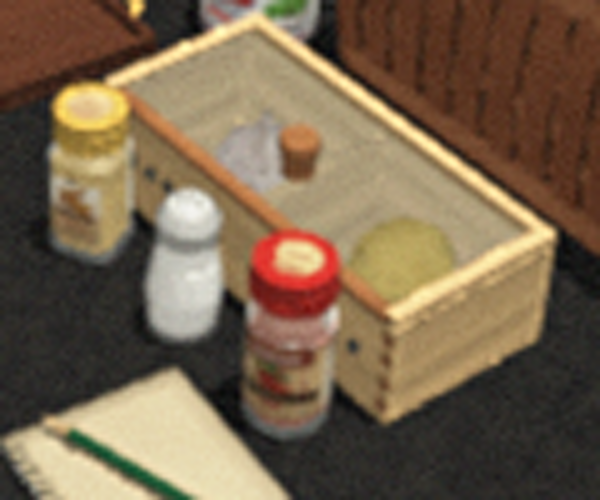

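The crops confirm the three jars: yellow cap (not the purple one), grey shaker (not the turquoise one) and red cap. The garlic is in the left bay, about (312,175) in the top view, and the lemon is in the right bay. Next I check the square jar's turn and the clearance behind the box, and head for the red jar.

```bash
python3 -m crank '[0,0,30,0,0,0.11,66, 41,-41,30,0,0,0.22,66, 60,-80,30,0,0,0.33,66, 80,-120,20,0,0,0.33,66, 100,-160,10,0,0,0.33,66, 120,-198,0,0,0,0.33,66, 140,-236,0,0,0,0.33,66, 160,-272,0,0,0,0.33,66]'
python3 - <<'E'
from h import *
np.set_printoptions(precision=4,suppress=True)
s=bot.sense();print(s['tcp_pos'],s['orientation'],s['width'])
im,D=snap('scene');W=world('scene',D);z=W[...,2]
for lo,hi in((.012,.03),(.03,.05),(.05,.068)):
    m=(np.hypot(W[...,0]-.439,W[...,1]-.1255)<.036)&(z>lo)&(z<hi)&(D>0);p=W[m][:,:2]*1000
    print(m.sum(),cv2.minAreaRect(p.astype('f4')))
    h=cv2.convexHull(p.astype('f4'))[:,0];print(h.round().tolist())
for lo,hi in((.015,.03),(.03,.045),(.045,.055),(.055,.065),(.065,.075),(.075,.09)):
    m=(np.hypot(W[...,0]-.437,W[...,1]-.039)<.034)&(z>lo)&(z<hi)&(D>0);p=W[m][:,:2];t=p@np.array([.7955,-.606]);print('shaker',lo,m.sum(),np.ptp(t))
_,D=snap('top');W=world('top',D);m=(abs(W[...,1]-.07)<.1)&(W[...,2]>.1)&(W[...,0]>.55)&(W[...,0]<.9)
print('behind',W[m][:,0].min(),np.percentile(W[m][:,2],[50,99]))
E
```

```text
time: 2.27
tcp_pos: [0.3585, 0.3386, 0.2371]
orientation: [0.008, 1.0, -0.0, -0.0]
contact_force: [0.3, -0.5, -0.4]
width: 0.0661
gripper_force: 0.0
[0.3585 0.3386 0.2371] [ 0.0076  1.     -0.0003 -0.0003] 0.06605097711965302
79 ((443.3424987792969, 114.56910705566406), (29.057222366333008, 57.452152252197266), 83.26446533203125)
[[474.0, 126.0], [418.0, 132.0], [416.0, 130.0], [416.0, 129.0], [417.0, 126.0], [419.0, 119.0], [421.0, 113.0], [424.0, 107.0], [426.0, 105.0], [428.0, 103.0], [430.0, 102.0], [433.0, 101.0], [471.0, 113.0]]
92 ((443.91485595703125, 117.04792785644531), (34.02448654174805, 59.90065383911133), 84.16497802734375)
[[475.0, 123.0], [474.0, 131.0], [419.0, 137.0], [415.0, 127.0], [417.0, 120.0], [423.0, 110.0], [430.0, 101.0], [434.0, 101.0], [438.0, 103.0], [443.0, 104.0], [474.0, 116.0]]
95 ((443.6847839355469, 116.20462799072266), (31.66768455505371, 59.742164611816406), 81.7417984008789)
[[475.0, 128.0], [418.0, 136.0], [417.0, 135.0], [416.0, 132.0], [416.0, 124.0], [420.0, 115.0], [423.0, 106.0], [431.0, 102.0], [434.0, 102.0], [453.0, 108.0], [474.0, 117.0], [474.0, 123.0]]
shaker 0.015 53 0.040305433566352133
shaker 0.03 78 0.03998962616385393
shaker 0.045 44 0.037189007468773405
shaker 0.055 42 0.03445416119298028
shaker 0.065 35 0.03150403813801389
shaker 0.075 101 0.03133078424477925
behind 0.5940574111224457 [0.5936 0.6336]
```

```bash
python3 -m crank '[0,-40,0,0,0,0,66, 10,-80,0,0,0,0,66, 20,-120,0,0,0,0,66, 30,-160,0,0,0,0,66, 40,-200,0,0,0,0,66, 50,-240,0,0,0,0,66, 60,-280,0,0,0,0,66, 60,-280,0,0,0,0,66]'
python3 -m crank '[0,0,0,0,0,0,66, 0,0,0,0,0,0,66]'
```

```text
time: 3.03
tcp_pos: [0.4202, 0.0558, 0.2382]
orientation: [0.011, 1.0, -0.001, 0.001]
contact_force: [0.3, 0.5, 0.6]
width: 0.0661
gripper_force: 0.0
time: 3.2
tcp_pos: [0.4186, 0.0612, 0.2378]
orientation: [0.008, 1.0, 0.0, 0.0]
contact_force: [-0.2, -0.4, 0.1]
width: 0.0662
gripper_force: 0.0
```

```bash
python3 -m crank '[10,-40,0,0,0,0,66, 18,-80,0,0,0,0,66, 18.5,-106,0,0,0,0,66, 18.5,-106,-20,0,0,0,66, 18.5,-106,-40,0,0,0,66, 18.5,-106,-60,0,0,0,66, 18.5,-106,-60,0,0,0,66, 18.5,-106,-60,0,0,0,66]'
```

```text
time: 3.87
tcp_pos: [0.4365, -0.0436, 0.1772]
orientation: [0.006, 1.0, 0.0, -0.001]
contact_force: [0.8, 0.1, -0.3]
width: 0.0661
gripper_force: 0.0
```

```bash
python3 -m crank '[0,-1,-30,0,0,0,66, 0,-1,-60,0,0,0,66, 0,-1,-90,0,0,0,66, 0,-1,-112,0,0,0,66, 0,-1,-117,0,0,0,66, 0,-1,-117,0,0,0,66, 0,-1,-117,0,0,0,66]' ; python3 -m crank '[0,0,0,0,0,0,40, 0,0,0,0,0,0,36, 0,0,0,0,0,0,36, 0,0,0,0,0,0,36, 0,0,0,0,0,0,36]'
```

```text
time: 4.45
tcp_pos: [0.438, -0.0459, 0.0618]
orientation: [0.007, 1.0, -0.0, 0.001]
contact_force: [0.8, 0.1, -0.1]
width: 0.0658
gripper_force: 0.0
time: 4.87
tcp_pos: [0.4377, -0.0464, 0.0615]
orientation: [0.008, 1.0, -0.0, 0.001]
contact_force: [-0.2, 1.7, 8.3]
width: 0.0437
gripper_force: 30.0
```

```bash
python3 -m crank '[0,0,15,0,0,0,36, 0,0,50,0,0,0,36, 0,0,90,0,0,0,36, 0,0,125,0,0,0,36, 0,0,130,0,0,0,36, 5,30,130,0,0,0,36, 12,60,130,0,0,0,36, 12,60,130,0,0,0,36]';python3 -m crank '[10,30,0,0,0,0,36, 20,65,0,0,0,0,36, 30,100,0,0,0,0,36, 40,135,0,0,0,0,36, 50,170,0,0,0,0,36, 60,205,0,0,0,0,36, 70,240,0,0,0,0,36, 70,240,0,0,0,0,36]';python3 -m crank '[0,0,0,0,0,0,36, 0,0,0,0,0,0,36]'
```

```text
time: 5.53
tcp_pos: [0.4497, 0.0165, 0.1908]
orientation: [0.007, 1.0, 0.001, 0.001]
contact_force: [0.5, -0.2, -0.9]
width: 0.0441
gripper_force: 30.0
time: 6.2
tcp_pos: [0.5206, 0.2585, 0.1902]
orientation: [0.006, 1.0, 0.001, 0.001]
contact_force: [-0.3, 0.5, -0.8]
width: 0.0441
gripper_force: 30.0
time: 6.37
tcp_pos: [0.518, 0.2528, 0.1896]
orientation: [0.008, 1.0, -0.001, -0.001]
contact_force: [-0.1, -0.5, -1.0]
width: 0.0438
gripper_force: 30.0
```

```bash
python3 -m crank '[10,30,0,0,0,0,36, 22,60,0,0,0,0,36, 22,60,0,0,0,0,36, 22,60,-30,0,0,0,36, 22,60,-65,0,0,0,36, 22,60,-95,0,0,0,36, 22,60,-105,0,0,0,36, 22,60,-105,0,0,0,36]';python3 -m crank '[0,0,-4,0,0,0,36, 0,0,-8,0,0,0,36, 0,0,-12,0,0,0,36, 0,0,-15,0,0,0,36, 0,0,-16,0,0,0,36, 0,0,-16,0,0,0,36]'
```

```text
time: 7.03
tcp_pos: [0.5388, 0.311, 0.0828]
orientation: [0.009, 1.0, -0.002, -0.003]
contact_force: [0.2, 0.2, -0.4]
width: 0.0441
gripper_force: 30.0
time: 7.53
tcp_pos: [0.541, 0.3137, 0.0699]
orientation: [0.008, 1.0, 0.0, 0.0]
contact_force: [-0.1, 0.5, -1.1]
width: 0.044
gripper_force: 30.0
```

```bash
python3 -m crank '[0,0,-1,0,0,0,36, 0,0,-2,0,0,0,36, 0,0,-2,0,0,0,36]'; python3 -m crank '[0,0,0,0,0,0,50, 0,0,0,0,0,0,62, 0,0,0,0,0,0,66, 0,0,0,0,0,0,66, 0,0,30,0,0,0,66, 0,0,65,0,0,0,66, 0,0,75,0,0,0,66, 0,0,75,0,0,0,66]'
```

```text
time: 7.78
tcp_pos: [0.5409, 0.3137, 0.0676]
orientation: [0.008, 1.0, 0.0, 0.0]
contact_force: [0.5, 0.5, -1.4]
width: 0.0441
gripper_force: 30.0
time: 8.45
tcp_pos: [0.543, 0.3148, 0.1461]
orientation: [0.008, 1.0, 0.002, 0.003]
contact_force: [0.6, 0.6, -1.0]
width: 0.066
gripper_force: 0.0
```

```bash
python3 -m crank '[-17,-30,20,0,0,0.1,62, -34,-60,20,0,0,0.2,62, -51,-92,20,0,0,0.3,62, -68,-124,20,0,0,0.4,62, -85,-156,20,0,0,0.44,62, -102,-188,20,0,0,0.44,62, -102,-188,20,0,0,0.44,62, -102,-188,20,0,0,0.44,62]';python3 -m crank '[0,0,0,0,0,0,62, 0,0,0,0,0,0,62]'
```

```text
time: 9.12
tcp_pos: [0.4375, 0.1243, 0.1617]
orientation: [-0.209, 0.978, -0.0, -0.001]
contact_force: [0.6, 0.2, 0.4]
width: 0.0618
gripper_force: 0.0
time: 9.28
tcp_pos: [0.4397, 0.1264, 0.1624]
orientation: [-0.211, 0.978, 0.0, 0.0]
contact_force: [1.1, 0.2, -0.4]
width: 0.062
gripper_force: 0.0
```

```bash
python3 -m crank '[-0.5,-1,-30,0,0,0,62, -0.5,-1,-60,0,0,0,62, -0.5,-1,-90,0,0,0,62, -0.5,-1,-104,0,0,0,62, -0.5,-1,-107,0,0,0,62, -0.5,-1,-107,0,0,0,62, -0.5,-1,-107,0,0,0,62]' ; python3 -m crank '[0,0,0,0,0,0,40, 0,0,0,0,0,0,36, 0,0,0,0,0,0,36, 0,0,0,0,0,0,36, 0,0,0,0,0,0,36]'; python3 -c "
from h import *
snap('scene','s2');im,_=snap('top');cv2.imwrite('pics/t2.png',cv2.resize(im[130:270,180:400],None,fx=3.5,fy=3.5)[:,:,::-1])"
```

```text
time: 9.87
tcp_pos: [0.4391, 0.1253, 0.0559]
orientation: [-0.211, 0.978, 0.0, 0.0]
contact_force: [-0.6, 0.2, -0.4]
width: 0.062
gripper_force: 0.0
time: 10.28
tcp_pos: [0.439, 0.1248, 0.0564]
orientation: [-0.21, 0.978, 0.0, 0.001]
contact_force: [-0.0, 2.0, 6.8]
width: 0.0409
gripper_force: 30.0
```

View pics/s2.png

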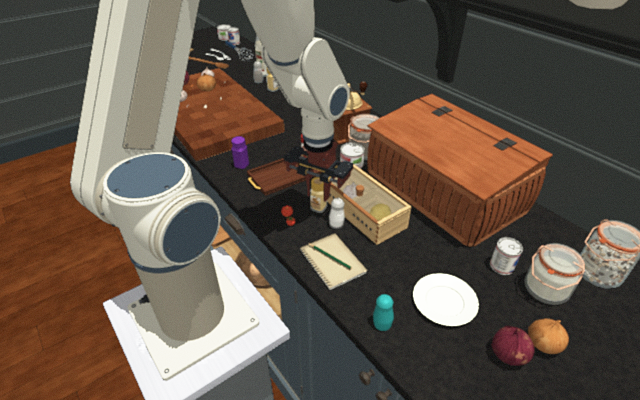

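The picture shows the gripper on the yellow-cap jar (318,195), with the shaker (337,213) untouched. Carrying the square jar to the tray's middle.

```bash
python3 -m crank '[0,0,20,0,0,0,36, 0,0,50,0,0,0,36, 5,30,60,0,0,0,36, 11,65,60,0,0,0,36, 17,100,60,0,0,0,36, 23,135,60,0,0,0,36, 28,168,60,0,0,0,36, 31,193,60,0,0,0,36]';python3 -m crank '[0,0,0,0,0,0,36, 0,0,0,0,0,0,36]'
```

```text
time: 11.05
tcp_pos: [0.4699, 0.3203, 0.116]
orientation: [-0.211, 0.978, 0.0, 0.001]
contact_force: [0.4, -0.5, -1.9]
width: 0.0408
gripper_force: 30.0
time: 11.22
tcp_pos: [0.4691, 0.3185, 0.1155]
orientation: [-0.212, 0.977, -0.0, -0.0]
contact_force: [-0.4, -0.3, -1.8]
width: 0.0408
gripper_force: 30.0
```

```bash
python3 -m crank '[0,0,-20,0,0,0,36, 0,0,-38,0,0,0,36, 0,0,-46,0,0,0,36, 0,0,-50,0,0,0,36, 0,0,-52,0,0,0,36, 0,0,-53,0,0,0,36, 0,0,-53,0,0,0,36, 0,0,-53,0,0,0,36]';python3 -m crank '[0,0,0,0,0,0,50, 0,0,0,0,0,0,62, 0,0,0,0,0,0,62, 0,0,0,0,0,0,62, 0,0,30,0,0,0,62, 0,0,65,0,0,0,62, 0,0,85,0,0,0,62, 0,0,85,0,0,0,62]';python3 -m crank '[-5,-35,0,0,0,-0.1,66, -9,-75,0,0,0,-0.2,66, -14,-115,0,0,0,-0.3,66, -19,-155,0,0,0,-0.4,66, -24,-195,0,0,0,-0.44,66, -28,-235,0,0,0,-0.44,66, -32,-265,0,0,0,-0.44,66, -32,-265,0,0,0,-0.44,66]';python3 -m crank '[0,0,0,0,0,0,66, 0,0,0,0,0,0,66]'
```

```text
time: 11.88
tcp_pos: [0.4699, 0.3178, 0.0634]
orientation: [-0.21, 0.978, 0.0, 0.001]
contact_force: [0.7, -0.3, -1.3]
width: 0.041
gripper_force: 30.0
time: 12.55
tcp_pos: [0.4718, 0.3193, 0.1521]
orientation: [-0.211, 0.978, 0.001, 0.004]
contact_force: [2.0, 0.3, 0.3]
width: 0.0619
gripper_force: 0.0
time: 13.22
tcp_pos: [0.4355, 0.0487, 0.1468]
orientation: [0.01, 1.0, -0.001, -0.001]
contact_force: [-0.6, 1.3, -0.3]
width: 0.0658
gripper_force: 0.0
time: 13.38
tcp_pos: [0.4375, 0.0528, 0.1473]
orientation: [0.008, 1.0, 0.0, -0.0]
contact_force: [-0.2, 0.9, -0.0]
width: 0.066
gripper_force: 0.0
```

```bash
python3 -m crank '[0,-14,0,0,0,0,66, 0,-14,-35,0,0,0,66, 0,-14,-70,0,0,0,66, 0,-14,-100,0,0,0,66, 0,-14,-113,0,0,0,66, 0,-14,-116,0,0,0,66, 0,-14,-116,0,0,0,66, 0,-14,-116,0,0,0,66]' ; python3 -m crank '[0,0,0,0,0,0,40, 0,0,0,0,0,0,36, 0,0,0,0,0,0,36, 0,0,0,0,0,0,36, 0,0,0,0,0,0,36]'; python3 -m crank '[0,0,3,0,0,0,36, 0,0,6,0,0,0,36, 0,0,20,0,0,0,36, 0,0,50,0,0,0,36, 0,0,70,0,0,0,36, 0,0,70,0,0,0,36]'
```

```text
time: 14.05
tcp_pos: [0.4379, 0.0395, 0.032]
orientation: [0.007, 1.0, 0.0, 0.0]
contact_force: [0.3, 0.1, 0.6]
width: 0.0657
gripper_force: 0.0
time: 14.47
tcp_pos: [0.438, 0.0387, 0.0324]
orientation: [0.008, 1.0, 0.0, 0.001]
contact_force: [-0.4, 1.1, 6.9]
width: 0.0419
gripper_force: 30.0
time: 14.97
tcp_pos: [0.4394, 0.0387, 0.1047]
orientation: [0.008, 1.0, 0.0, 0.003]
contact_force: [0.1, -0.7, -0.6]
width: 0.0414
gripper_force: 30.0
```

```bash
python3 -m crank '[-5,36,0,0,0,0,36, -10,76,0,0,0,0,36, -15,116,0,0,0,0,36, -20,156,0,0,0,0,36, -26,196,0,0,0,0,36, -31,236,0,0,0,0,36, -38,276,0,0,0,0,36, -38,285,0,0,0,0,36]';python3 -m crank '[0,0,0,0,0,0,36, 0,0,0,0,0,0,36]'
```

```text
time: 15.63
tcp_pos: [0.3987, 0.3285, 0.1011]
orientation: [0.006, 1.0, 0.001, 0.001]
contact_force: [-0.2, 0.7, -1.6]
width: 0.0415
gripper_force: 30.0
time: 15.8
tcp_pos: [0.3987, 0.323, 0.1008]
orientation: [0.007, 1.0, -0.001, -0.001]
contact_force: [-0.3, -0.1, -1.3]
width: 0.0415
gripper_force: 30.0
```

```bash
python3 -m crank '[0,0,-25,0,0,0,36, 0,0,-46,0,0,0,36, 0,0,-55,0,0,0,36, 0,0,-59,0,0,0,36, 0,0,-61,0,0,0,36, 0,0,-62.5,0,0,0,36, 0,0,-62.5,0,0,0,36, 0,0,-62.5,0,0,0,36]';python3 -m crank '[0,0,0,0,0,0,50, 0,0,0,0,0,0,62, 0,0,0,0,0,0,62, 0,0,0,0,0,0,62, 0,0,30,0,0,0,62, 0,0,65,0,0,0,62, 0,0,100,0,0,0,62, 0,0,110,0,0,0,62]';python3 -m crank '[10,-35,0,0,0,0,50, 20,-75,0,0,0,0,50, 30,-115,0,0,0,0,50, 30,-130,0,0,0,0,50, 30,-130,0,0,0,0,50, 30,-130,0,0,0,0,50]'
python3 - <<'E'
from h import *
np.set_printoptions(precision=4,suppress=True)
for cam in('scene','top'):
    im,D=snap(cam,cam+'3')
    for n in['keeper_box','lid_knob','spice_jar_mid','square_jar_mid','shaker_mid','garlic_mid','lemon_mid']:
        for r in bot.mark_of(cam,n)[:2]: print(n,round(r['conf'],2),np.array(r['location']),pix(cam,r['location']).round())
    W=world(cam,D);m=(np.hypot(W[...,0]-.514,W[...,1]-.039)<.025)&(W[...,2]>.082)&(W[...,2]<.105);p=W[m];print('knob',len(p),p.mean(0),p.min(0),p.max(0))
    cv2.imwrite(f'pics/{cam}3c.png',cv2.resize(im[130:250,200:400],None,fx=4,fy=4)[:,:,::-1])
E
```

```text
time: 16.47
tcp_pos: [0.3999, 0.3238, 0.0399]
orientation: [0.008, 1.0, 0.0, 0.0]
contact_force: [-0.3, -0.2, -0.6]
width: 0.0414
gripper_force: 30.0
time: 17.13
tcp_pos: [0.4013, 0.3252, 0.1536]
orientation: [0.008, 1.0, 0.002, 0.003]
contact_force: [1.2, 0.7, 0.6]
width: 0.062
gripper_force: 0.0
time: 17.63
tcp_pos: [0.4294, 0.1931, 0.149]
orientation: [0.009, 1.0, 0.0, -0.0]
contact_force: [-0.2, 0.2, -0.5]
width: 0.0503
gripper_force: 0.0
keeper_box 0.93 [0.5281 0.0428 0.0009] [360. 210.]
keeper_box 0.44 [ 0.4687  0.3169 -0.0018] [289. 173.]
lid_knob 0.7 [0.5149 0.0387 0.0863] [359. 189.]
lid_knob 0.16 [0.5291 0.0432 0.0039] [360. 209.]
spice_jar_mid 0.49 [0.5447 0.3162 0.0591] [308. 149.]
spice_jar_mid 0.17 [0.4698 0.3175 0.0018] [289. 172.]
square_jar_mid 0.8 [0.367  0.4432 0.0472] [239. 153.]
square_jar_mid 0.76 [0.4693 0.3184 0.0501] [288. 159.]
shaker_mid 0.89 [0.4022 0.3246 0.0483] [268. 166.]
shaker_mid 0.64 [ 0.3192 -0.2678  0.0445] [383. 312.]
garlic_mid 0.68 [0.4702 0.3195 0.0489] [288. 159.]
knob 59 [0.5116 0.0359 0.0914] [0.5007 0.0265 0.0822] [0.5245 0.0483 0.097 ]
keeper_box 0.72 [0.5235 0.0406 0.002 ] [329. 182.]
lid_knob 0.59 [0.5114 0.0376 0.0822] [331. 180.]
square_jar_mid 0.66 [0.3697 0.4483 0.0474] [192. 229.]
shaker_mid 0.49 [ 0.3133 -0.2701  0.0477] [437. 249.]
knob 52 [0.513  0.0385 0.0946] [0.5026 0.0283 0.0876] [0.524  0.0486 0.0989]
```

View pics/scene3c.png

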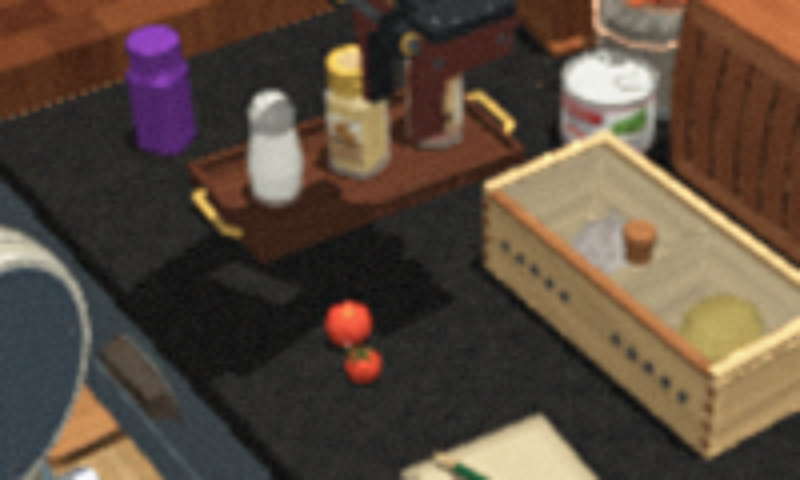

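All three jars stand upright on the tray: shaker (272,150), yellow cap (357,115) and red cap (440,100) behind the finger. The knob is at about (0.513, 0.0385).

```bash
python3 -m crank '[14,-28,0,0,0,0,50, 30,-60,0,0,0,0,50, 48,-92,0,0,0,0,50, 64,-124,0,0,0,0,50, 83,-156,0,0,0,0,50, 83,-156,0,0,0,0,50, 83,-156,0,0,0,0,50]';python3 -m crank '[0,0,-15,0,0,0,50, 0,0,-35,0,0,0,50, 0,0,-50,0,0,0,50, 0,0,-57,0,0,0,50, 0,0,-57,0,0,0,50, 0,0,-57,0,0,0,50]'
```

```text
time: 19.02
tcp_pos: [0.5131, 0.0362, 0.1491]
orientation: [0.01, 1.0, 0.0, 0.0]
contact_force: [-0.5, 0.6, -1.4]
width: 0.0499
gripper_force: 0.0
time: 19.52
tcp_pos: [0.512, 0.0384, 0.0922]
orientation: [0.007, 1.0, 0.0, -0.0]
contact_force: [-0.2, -0.3, -0.0]
width: 0.0504
gripper_force: 0.0
```

Lower a bit more, grip the knob and pull.

```bash
python3 -m crank '[0.5,0,-2,0,0,0,50, 0.5,0,-3.5,0,0,0,50, 0.5,0,-3.5,0,0,0,20, 0.5,0,-3.5,0,0,0,10, 0.5,0,-3.5,0,0,0,10, 0.5,0,-3.5,0,0,0,10, 0.5,0,-3.5,0,0,0,10]';python3 -m crank '[-4,0,0,0,0,0,10, -12,0.2,0,0,0,0,10, -24,0.3,0,0,0,0,10, -36,0.5,0,0,0,0,10, -48,0.7,0,0,0,0,10, -60,0.9,0,0,0,0,10, -70,1,0,0,0,0,10, -70,1,0,0,0,0,10]'
```

```text
time: 20.1
tcp_pos: [0.5131, 0.0382, 0.0888]
orientation: [0.008, 1.0, 0.001, 0.0]
contact_force: [-0.4, 3.2, 1.0]
width: 0.0217
gripper_force: 30.0
time: 20.77
tcp_pos: [0.4412, 0.0395, 0.0888]
orientation: [0.008, 1.0, 0.001, -0.0]
contact_force: [-0.9, 8.6, 0.5]
width: 0.0215
gripper_force: 30.0
```

```bash
python3 -m crank '[-3,0.5,0,0,0,0,10, -6,1,0,0,0,0,10, -9,1.2,0,0,0,0,10, -11.5,1.4,0,0,0,0,10, -11.5,1.4,0,0,0,0,10]';python3 -m crank '[0,0,0,0,0,0,40, 0,0,0,0,0,0,50, 0,0,0,0,0,0,50, 0,0,0,0,0,0,50, 0,0,20,0,0,0,60, 0,0,55,0,0,0,70, 0,0,80,0,0,0,70, 0,0,80,0,0,0,70]'
python3 - <<'E'
from h import *
np.set_printoptions(precision=4,suppress=True)
for cam in('scene','top'):
    im,D=snap(cam)
    for n in['lid_knob','garlic_mid','lemon_mid']:
        for r in bot.mark_of(cam,n)[:2]: print(cam,n,round(r['conf'],2),np.array(r['location']),pix(cam,r['location']).round())
    W=world(cam,D);m=(np.hypot(W[...,0]-.536,W[...,1]-.1)<.045)&(W[...,2]>.02)&(W[...,2]<.068);p=W[m];print('garl',len(p),p.mean(0),p.min(0),p.max(0))
    cv2.imwrite(f'pics/{cam}4.png',cv2.resize(im[140:240,270:430],None,fx=5,fy=5)[:,:,::-1])
E
```

```text
time: 21.18
tcp_pos: [0.4342, 0.0398, 0.089]
orientation: [0.008, 1.0, -0.0, 0.003]
contact_force: [9.3, -1.9, -9.7]
width: 0.022
gripper_force: 30.0
time: 21.85
tcp_pos: [0.4338, 0.0402, 0.1725]
orientation: [0.008, 1.0, 0.0, 0.003]
contact_force: [1.5, 0.9, 0.6]
width: 0.0686
gripper_force: 0.0
scene lid_knob 0.71 [0.4398 0.0391 0.0861] [337. 200.]
scene garlic_mid 0.74 [0.4006 0.3244 0.0466] [268. 167.]
scene garlic_mid 0.6 [0.5336 0.0958 0.0302] [350. 192.]
scene lemon_mid 0.56 [ 0.5347 -0.031   0.0336] [381. 215.]
garl 193 [0.5497 0.091  0.0429] [0.493  0.0699 0.0213] [0.5806 0.1164 0.0679]
garl 2 [0.5797 0.1026 0.0568] [0.5796 0.1023 0.0516] [0.5798 0.1028 0.062 ]
```

View pics/scene4.png

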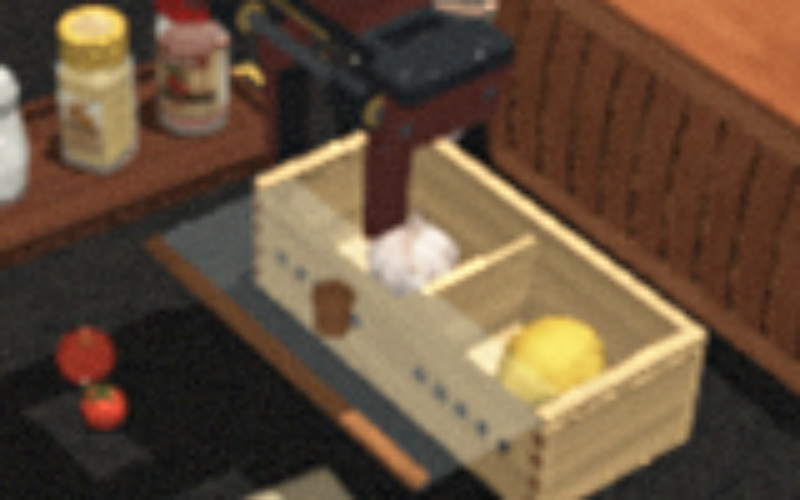

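Lid is fully open. The garlic shows at crop (413,258), scene pixel about (352.6,191.6), and the lemon at crop (555,360).

Run:
```python
from h import *
from scipy.optimize import fsolve
print(fsolve(lambda q:pix('top',[q[0],q[1],.035])-[311.7,174.7],[.53,.1]))
print(fsolve(lambda q:pix('scene',[q[0],q[1],.035])-[352.6,191.6],[.53,.1]))
for z in (.033,):
  print(pix('top',[.536,.101,z]),pix('scene',[.536,.101,z]))
im,D=snap('scene');
for r in bot.outline_of('scene','garlic_mid')[:3]:
    v,u=np.nonzero(r['region']);print(r['conf'],u.min(),u.max(),v.min(),v.max())
```

```text
[0.53812479 0.09486276]
[0.53759436 0.08869657]
[309.70143577 175.53066904] [349.379977   190.22303138]
0.51 347 360 183 196
```

```bash
python3 -m crank '[30,17,0,0,0,0,68, 60,34,0,0,0,0,68, 90,50,0,0,0,0,68, 104,58,0,0,0,0,68, 104,58,-25,0,0,0,68, 104,58,-50,0,0,0,68, 104,58,-50,0,0,0,68, 104,58,-50,0,0,0,68]'
python3 - <<'E'
from h import *
im,D=snap('scene');im2,_=snap('top')
a=cv2.resize(im[150:240,300:420],None,fx=5,fy=5);b=cv2.resize(im2[150:210,280:380],None,fx=6,fy=6)
cv2.imwrite('pics/s5.png',a[:,:,::-1]);print(bot.sense()['tcp_pos'])
E
```

```text
time: 23.02
tcp_pos: [0.5341, 0.0979, 0.1174]
orientation: [0.008, 1.0, -0.0, -0.002]
contact_force: [-0.0, 0.3, -0.4]
width: 0.068
gripper_force: 0.0
[0.53574393 0.09803737 0.11936951]
```

View pics/s5.png

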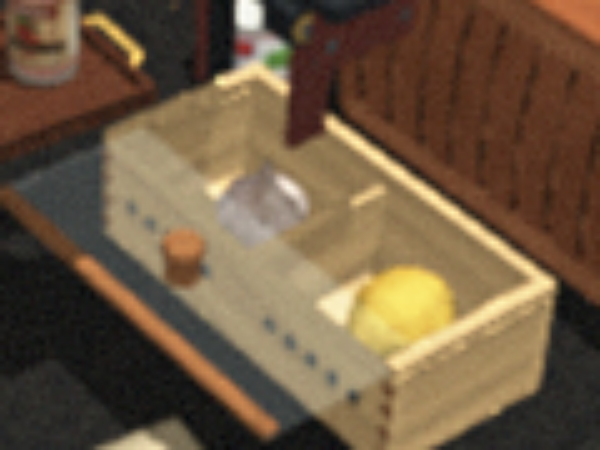

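```bash
python3 -m crank '[1.5,-3,0,0,0,0,68, 1.5,-3,-20,0,0,0,68, 1.5,-3,-40,0,0,0,68, 1.5,-3,-55,0,0,0,68, 1.5,-3,-60,0,0,0,68, 1.5,-3,-60,0,0,0,68]';python3 -m crank '[0,0,-6,0,0,0,68, 0,0,-12,0,0,0,68, 0,0,-18,0,0,0,68, 0,0,-24,0,0,0,68, 0,0,-24,0,0,0,68]'
```

```text
time: 23.62
tcp_pos: [0.5368, 0.0948, 0.0586]
orientation: [0.008, 1.0, -0.0, -0.0]
contact_force: [-0.1, 0.2, -0.0]
width: 0.0681
gripper_force: 0.0
time: 24.03
tcp_pos: [0.5364, 0.095, 0.0337]
orientation: [0.008, 1.0, -0.0, -0.001]
contact_force: [0.2, -0.5, -0.7]
width: 0.0679
gripper_force: 0.0
```

```bash
python3 -m crank '[0,0,0,0,0,0,50, 0,0,0,0,0,0,40, 0,0,0,0,0,0,40, 0,0,0,0,0,0,40, 0,0,0,0,0,0,40]'; python3 -m crank '[0,0,5,0,0,0,40, 0,0,15,0,0,0,40, 0,0,45,0,0,0,40, 0,0,80,0,0,0,40, 0,0,105,0,0,0,40, 0,0,110,0,0,0,40, 0,0,110,0,0,0,40, 0,0,110,0,0,0,40]'
python3 - <<'E'
from h import *
im,D=snap('scene');cv2.imwrite('pics/s6.png',cv2.resize(im[110:240,280:440],None,fx=5,fy=4.6)[:,:,::-1])
for cam in('top','scene'):
  snap(cam);print([(r['conf'],r['location']) for r in bot.mark_of(cam,'saucer')])
E
```

```text
time: 24.45
tcp_pos: [0.537, 0.0951, 0.0348]
orientation: [0.008, 1.0, 0.0, 0.0]
contact_force: [-0.7, -0.1, -0.6]
width: 0.0521
gripper_force: 30.0
time: 25.12
tcp_pos: [0.5367, 0.095, 0.1448]
orientation: [0.008, 1.0, 0.0, 0.0]
contact_force: [0.1, 1.0, -0.8]
width: 0.0518
gripper_force: 30.0
[(0.96, [0.4713, -0.3105, 0.0019])]
[(0.64, [0.4719, -0.3128, 0.0009])]
```

View pics/s6.png

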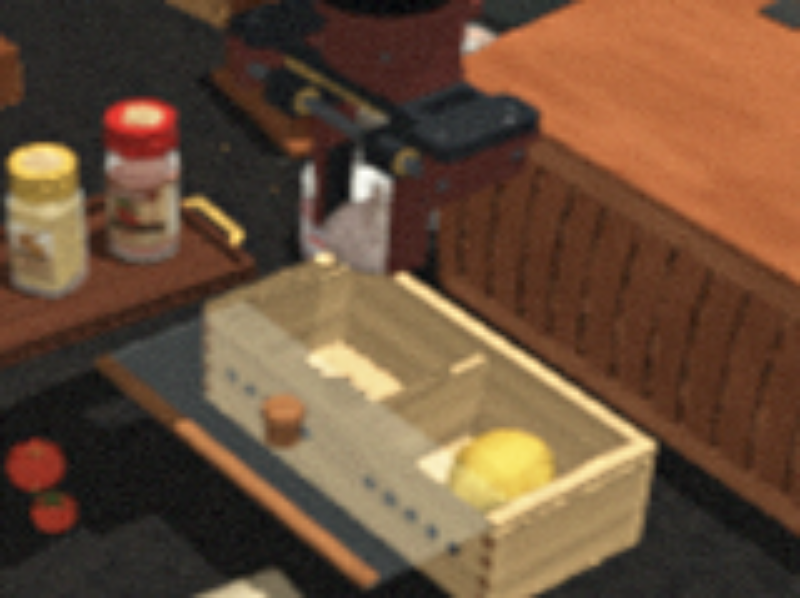

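The garlic is held between the fingers at crop (350,235), and the lemon stays in its bay at (503,468). Carrying it to the saucer.

```bash
python3 -m crank '[-20,-20,0,0,0,0,40, -30,-55,0,0,0,0,40, -40,-90,0,0,0,0,40, -50,-125,0,0,0,0,40, -60,-160,0,0,0,0,40, -65,-195,0,0,0,0,40, -65,-215,0,0,0,0,40, -65,-215,0,0,0,0,40]';python3 -m crank '[0,-30,0,0,0,0,40, 0,-65,0,0,0,0,40, 0,-100,0,0,0,0,40, 0,-135,0,0,0,0,40, 0,-170,0,0,0,0,40, 0,-191,0,0,0,0,40, 0,-191,0,0,0,0,40, 0,-191,0,0,0,0,40]';python3 -m crank '[0,0,0,0,0,0,40, 0,0,0,0,0,0,40]'
```

```text
time: 26.03
tcp_pos: [0.4716, -0.1231, 0.1441]
orientation: [0.01, 1.0, -0.0, -0.0]
contact_force: [0.3, -0.0, -0.8]
width: 0.0516
gripper_force: 30.0
time: 26.7
tcp_pos: [0.4717, -0.3108, 0.1438]
orientation: [0.009, 1.0, 0.001, -0.001]
contact_force: [-0.4, 0.3, -1.2]
width: 0.052
gripper_force: 30.0
time: 26.87
tcp_pos: [0.4718, -0.3093, 0.1442]
orientation: [0.007, 1.0, 0.001, -0.001]
contact_force: [0.1, 0.0, 0.3]
width: 0.052
gripper_force: 30.0
```

```bash
python3 -m crank '[0,-1.5,-35,0,0,0,40, 0,-1.5,-70,0,0,0,40, 0,-1.5,-95,0,0,0,40, 0,-1.5,-102,0,0,0,40, 0,-1.5,-106,0,0,0,40, 0,-1.5,-109,0,0,0,40, 0,-1.5,-110,0,0,0,40, 0,-1.5,-110,0,0,0,40]';python3 -m crank '[0,0,0,0,0,0,52, 0,0,0,0,0,0,56, 0,0,0,0,0,0,62, 0,0,0,0,0,0,66, 0,0,0,0,0,0,66, 0,0,0,0,0,0,66]';python3 -m crank '[0,0,20,0,0,0,66, 0,0,50,0,0,0,66, 0,0,85,0,0,0,66, 0,0,115,0,0,0,66, 0,40,115,0,0,0,60, 0,80,115,0,0,0,60, 0,110,115,0,0,0,60, 0,110,115,0,0,0,60]'
python3 - <<'E'
from h import *
for cam in('top','scene'):
  im,_=snap(cam)
  for n in('garlic_mid','saucer','lid_knob'):print(cam,n,[(round(r['conf'],2),np.round(r['location'],4)) for r in bot.mark_of(cam,n)])
  if cam=='top':cv2.imwrite('pics/t7.png',cv2.resize(im[130:260,280:480],None,fx=4,fy=4)[:,:,::-1])
E
```

```text
time: 27.53
tcp_pos: [0.4728, -0.3128, 0.0359]
orientation: [0.008, 1.0, -0.001, 0.001]
contact_force: [-0.3, 0.7, 0.6]
width: 0.0517
gripper_force: 30.0
time: 28.03
tcp_pos: [0.472, -0.3125, 0.0348]
orientation: [0.008, 1.0, -0.0, 0.0]
contact_force: [0.0, -0.1, -0.1]
width: 0.0661
gripper_force: 0.0
time: 28.7
tcp_pos: [0.4706, -0.1982, 0.1496]
orientation: [0.007, 1.0, 0.001, -0.001]
contact_force: [-0.6, 0.6, -0.6]
width: 0.0599
gripper_force: 0.0
top garlic_mid []
top saucer [(0.42, array([0.3973, 0.3255, 0.0483]))]
top lid_knob [(0.87, array([0.4372, 0.038 , 0.0822]))]
scene garlic_mid [(0.7, array([ 0.4682, -0.3167,  0.0293]))]
scene saucer [(0.81, array([ 4.707e-01, -3.129e-01, -4.000e-04])), (0.2, array([0.4352, 0.0419, 0.085 ]))]
scene lid_knob [(0.97, array([0.4364, 0.0398, 0.0855]))]
```

View pics/t7.png

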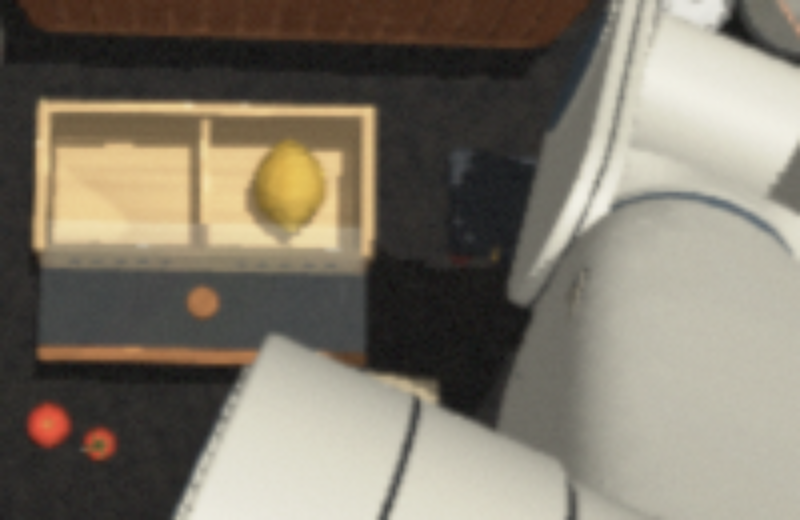

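The box view shows the garlic bay empty, the lemon at (288,185) and the knob at (203,302). The garlic sits in the saucer. Now shutting the lid.

```bash
python3 -m crank '[-6,35,0,0,0,0,50, -13,75,0,0,0,0,50, -20,115,0,0,0,0,50, -26,155,0,0,0,0,50, -32,195,0,0,0,0,50, -38,225,0,0,0,0,50, -38,242,0,0,0,0,50, -38,242,0,0,0,0,50]';python3 -m crank '[0,0,0,0,0,0,50, 0,0,0,0,0,0,50]'
```

```text
time: 29.77
tcp_pos: [0.4339, 0.0416, 0.1497]
orientation: [0.007, 1.0, 0.0, 0.0]
contact_force: [-0.3, -1.3, 0.2]
width: 0.0496
gripper_force: 0.0
time: 29.93
tcp_pos: [0.4343, 0.0388, 0.1496]
orientation: [0.008, 1.0, -0.0, 0.0]
contact_force: [-0.1, -0.4, -1.1]
width: 0.0504
gripper_force: 0.0
```

```bash
python3 -m crank '[-0.5,1,-20,0,0,0,50, -0.5,1,-42,0,0,0,50, -0.5,1,-55,0,0,0,50, -0.5,1,-60.5,0,0,0,50, -0.5,1,-60.5,0,0,0,50, -0.5,1,-60.5,0,0,0,50]';python3 -m crank '[0,0,0,0,0,0,30, 0,0,0,0,0,0,10, 0,0,0,0,0,0,10, 0,0,0,0,0,0,10, 0,0,0,0,0,0,10]';python3 -m crank '[4,0,0,0,0,0,10, 14,-0.3,0,0,0,0,10, 26,-0.5,0,0,0,0,10, 38,-0.7,0,0,0,0,10, 50,-0.9,0,0,0,0,10, 62,-1.2,0,0,0,0,10, 72,-1.4,0,0,0,0,10, 72,-1.4,0,0,0,0,10]';python3 -m crank '[2,0,0,0,0,0,10, 4,-0.1,0,0,0,0,10, 6,-0.1,0,0,0,0,10, 8,-0.2,0,0,0,0,10, 10,-0.2,0,0,0,0,10, 10,-0.2,0,0,0,0,10]'
```

```text
time: 30.43
tcp_pos: [0.4337, 0.0398, 0.0892]
orientation: [0.009, 1.0, -0.0, -0.0]
contact_force: [0.1, -0.7, 0.5]
width: 0.0497
gripper_force: 0.0
time: 30.85
tcp_pos: [0.4337, 0.0399, 0.0896]
orientation: [0.007, 1.0, -0.001, 0.0]
contact_force: [0.5, -7.3, 3.7]
width: 0.0215
gripper_force: 30.0
time: 31.52
tcp_pos: [0.5076, 0.0385, 0.0896]
orientation: [0.008, 1.0, -0.0, 0.001]
contact_force: [1.6, -5.6, 3.8]
width: 0.0218
gripper_force: 30.0
time: 32.02
tcp_pos: [0.5139, 0.0384, 0.0895]
orientation: [0.008, 1.0, -0.001, -0.002]
contact_force: [-6.5, -4.7, 10.8]
width: 0.0215
gripper_force: 30.0
```

```bash
python3 -m crank '[0,0,0,0,0,0,40, 0,0,0,0,0,0,50, 0,0,0,0,0,0,50, 0,0,0,0,0,0,50, 0,0,20,0,0,0,60, 0,0,55,0,0,0,66, 0,0,65,0,0,0,66, 0,0,65,0,0,0,66]';python3 -m crank '[-15,35,0,0,0,0,66, -30,70,0,0,0,0,66, -45,105,0,0,0,0,66, -60,140,0,0,0,0,66, -75,175,0,0,0,0,66, -90,210,0,0,0,0,66, -105,245,0,0,0,0,66, -115,270,0,0,0,0,66]';python3 -m crank '[0,0,0,0,0,0,66, 0,0,0,0,0,0,66]'
python3 - <<'E'
from h import *
for cam in('top','scene'):
  im,_=snap(cam)
  for n in('garlic_mid','lid_knob','shaker_mid','keeper_box'):print(cam,n,[(round(r['conf'],2),np.round(r['location'],4)) for r in bot.mark_of(cam,n)])
E
```

```text
time: 32.68
tcp_pos: [0.5175, 0.0392, 0.1567]
orientation: [0.008, 1.0, 0.0, 0.003]
contact_force: [0.7, -0.1, -0.7]
width: 0.0657
gripper_force: 0.0
time: 33.35
tcp_pos: [0.3984, 0.311, 0.1529]
orientation: [0.007, 1.0, -0.0, -0.001]
contact_force: [0.9, -0.2, 0.1]
width: 0.066
gripper_force: 0.0
time: 33.52
tcp_pos: [0.3992, 0.3097, 0.1529]
orientation: [0.006, 1.0, -0.001, -0.001]
contact_force: [-0.1, 0.9, -0.7]
width: 0.066
gripper_force: 0.0
top garlic_mid [(0.75, array([ 0.4745, -0.313 ,  0.0326]))]
top lid_knob [(0.61, array([0.513 , 0.0377, 0.0823]))]
top shaker_mid [(0.58, array([ 0.3204, -0.2655,  0.044 ]))]
top keeper_box [(0.97, array([0.5255, 0.0393, 0.0017]))]
scene garlic_mid [(0.95, array([ 0.4716, -0.315 ,  0.0313]))]
scene lid_knob [(0.62, array([0.5177, 0.0368, 0.0843]))]
scene shaker_mid [(0.71, array([ 0.3167, -0.2685,  0.0447])), (0.55, array([0.4015, 0.3269, 0.0485]))]
scene keeper_box [(0.69, array([0.531 , 0.0408, 0.0016]))]
```

```bash
python3 -m crank '[0.7,14,0,0,0,0,66, 0.7,14,-35,0,0,0,66, 0.7,14,-70,0,0,0,66, 0.7,14,-100,0,0,0,66, 0.7,14,-111,0,0,0,66, 0.7,14,-113.5,0,0,0,66, 0.7,14,-113.5,0,0,0,66, 0.7,14,-113.5,0,0,0,66]' ; python3 -m crank '[0,0,0,0,0,0,40, 0,0,0,0,0,0,36, 0,0,0,0,0,0,36, 0,0,0,0,0,0,36, 0,0,0,0,0,0,36]'; python3 -m crank '[0,0,10,0,0,0,36, 0,0,45,0,0,0,36, 0,0,65,0,0,0,36, 5,-40,65,0,0,0,36, 11,-80,65,0,0,0,36, 16,-120,65,0,0,0,36, 22,-160,65,0,0,0,36, 22,-160,65,0,0,0,36]';python3 -m crank '[5,-35,0,0,0,0,36, 10,-75,0,0,0,0,36, 16,-110,0,0,0,0,36, 16,-124,0,0,0,0,36, 16,-124,0,0,0,0,36, 16,-124,0,0,0,0,36, 16,-124,0,0,0,0,36]'
```

```text
time: 34.68
tcp_pos: [0.402, 0.3238, 0.0418]
orientation: [0.008, 1.0, 0.001, 0.001]
contact_force: [-0.1, -0.4, -0.2]
width: 0.0659
gripper_force: 0.0
time: 35.1
tcp_pos: [0.4016, 0.3233, 0.0415]
orientation: [0.008, 1.0, 0.0, 0.001]
contact_force: [-0.4, -0.7, 6.0]
width: 0.0413
gripper_force: 30.0
time: 35.77
tcp_pos: [0.4227, 0.1576, 0.106]
orientation: [0.01, 1.0, -0.001, -0.001]
contact_force: [-0.4, 1.2, -0.3]
width: 0.0421
gripper_force: 30.0
time: 36.35
tcp_pos: [0.4391, 0.0395, 0.1059]
orientation: [0.008, 1.0, 0.0, 0.0]
contact_force: [0.6, 0.7, -1.7]
width: 0.0411
gripper_force: 30.0
```

```bash
python3 -m crank '[0.5,-0.5,-30,0,0,0,36, 0.5,-0.5,-55,0,0,0,36, 0.5,-0.5,-62,0,0,0,36, 0.5,-0.5,-66,0,0,0,36, 0.5,-0.5,-69,0,0,0,36, 0.5,-0.5,-70,0,0,0,36, 0.5,-0.5,-70,0,0,0,36, 0.5,-0.5,-70,0,0,0,36]'; python3 -m crank '[0,0,0,0,0,0,36]'
```

```text
time: 37.02
tcp_pos: [0.4402, 0.0386, 0.0364]
orientation: [0.008, 1.0, 0.0, 0.001]
contact_force: [0.0, 0.3, -1.6]
width: 0.0416
gripper_force: 30.0
time: 37.1
tcp_pos: [0.4402, 0.0385, 0.0364]
orientation: [0.008, 1.0, 0.0, 0.001]
contact_force: [-0.4, -0.6, -0.9]
width: 0.0417
gripper_force: 30.0
```

```bash
python3 -m crank '[-0.6,0.4,-1,0,0,0,36, -0.6,0.4,-1,0,0,0,36, -0.6,0.4,-1,0,0,0,50, -0.6,0.4,-1,0,0,0,66, -0.6,0.4,-1,0,0,0,66, -0.6,0.4,-1,0,0,0,66]';python3 -m crank '[0,0,25,0,0,0,66, 0,0,65,0,0,0,66, 0,0,100,0,0,0,66, 0,0,120,0,0,0,66, 15,40,120,0,0,0,66, 30,75,120,0,0,0,66, 40,105,120,0,0,0,66, 40,105,120,0,0,0,66]';python3 -m crank '[12,35,0,0,0,0,66, 24,70,0,0,0,0,66, 36,105,0,0,0,0,66, 48,140,0,0,0,0,66, 60,170,0,0,0,0,66, 60,170,0,0,0,0,66, 60,170,0,0,0,0,66]';python3 -m crank '[0,0,0,0,0,0,66, 0,0,0,0,0,0,66]'
```

```text
time: 37.6
tcp_pos: [0.439, 0.0388, 0.0347]
orientation: [0.008, 1.0, 0.0, 0.0]
contact_force: [-0.8, 0.1, -0.0]
width: 0.064
gripper_force: 0.0
time: 38.27
tcp_pos: [0.4817, 0.148, 0.1554]
orientation: [0.007, 1.0, 0.001, 0.002]
contact_force: [0.7, -0.3, 1.1]
width: 0.066
gripper_force: 0.0
time: 38.85
tcp_pos: [0.5388, 0.3147, 0.154]
orientation: [0.007, 1.0, -0.0, -0.0]
contact_force: [-0.4, -0.8, 0.4]
width: 0.0662
gripper_force: 0.0
time: 39.02
tcp_pos: [0.5382, 0.3123, 0.1542]
orientation: [0.008, 1.0, -0.001, -0.001]
contact_force: [-0.6, 0.0, -0.1]
width: 0.0664
gripper_force: 0.0
```

```bash
python3 -m crank '[2.5,1.4,-25,0,0,0,66, 2.5,1.4,-55,0,0,0,66, 2.5,1.4,-78,0,0,0,66, 2.5,1.4,-85,0,0,0,66, 2.5,1.4,-85,0,0,0,66, 2.5,1.4,-85,0,0,0,66]' ; python3 -m crank '[0,0,0,0,0,0,40, 0,0,0,0,0,0,36, 0,0,0,0,0,0,36, 0,0,0,0,0,0,36, 0,0,0,0,0,0,36]'; python3 -m crank '[0,0,10,0,0,0,36, 0,0,45,0,0,0,36, 0,0,85,0,0,0,36, 0,0,120,0,0,0,36, -12,-35,120,0,0,0,36, -24,-70,120,0,0,0,36, -36,-105,120,0,0,0,36, -36,-105,120,0,0,0,36]';python3 -m crank '[-10,-35,0,0,0,0,36, -20,-70,0,0,0,0,36, -30,-105,0,0,0,0,36, -40,-140,0,0,0,0,36, -50,-175,0,0,0,0,36, -60,-210,0,0,0,0,36, -65,-240,0,0,0,0,36, -65,-240,0,0,0,0,36]';python3 -m crank '[0,0,0,0,0,0,36, 0,0,0,0,0,0,36]'
```

```text
time: 39.52
tcp_pos: [0.5418, 0.3146, 0.0702]
orientation: [0.008, 1.0, -0.0, -0.0]
contact_force: [-0.2, -0.1, 1.0]
width: 0.0659
gripper_force: 0.0
time: 39.93
tcp_pos: [0.5421, 0.3155, 0.0708]
orientation: [0.008, 1.0, 0.0, 0.001]
contact_force: [-0.7, -2.1, 6.6]
width: 0.044
gripper_force: 30.0
time: 40.6
tcp_pos: [0.5021, 0.2056, 0.1897]
orientation: [0.009, 1.0, -0.001, -0.002]
contact_force: [-0.5, -0.4, -1.7]
width: 0.0441
gripper_force: 30.0
time: 41.27
tcp_pos: [0.4394, -0.0333, 0.1901]
orientation: [0.01, 1.0, -0.0, -0.0]
contact_force: [0.7, 0.4, -0.3]
width: 0.0442
gripper_force: 30.0
time: 41.43
tcp_pos: [0.4409, -0.0295, 0.19]
orientation: [0.008, 1.0, 0.0, 0.0]
contact_force: [-0.5, -0.3, -1.8]
width: 0.0438
gripper_force: 30.0
```

```bash
python3 -m crank '[-2,-16,0,0,0,0,36, -2,-16,-30,0,0,0,36, -2,-16,-65,0,0,0,36, -2,-16,-100,0,0,0,36, -2,-16,-115,0,0,0,36, -2,-16,-120,0,0,0,36, -2,-16,-120,0,0,0,36, -2,-16,-120,0,0,0,36]'; python3 -m crank '[0,0,-2,0,0,0,36, 0,0,-4,0,0,0,36, 0,0,-4,0,0,0,36]'
```

```text
time: 42.1
tcp_pos: [0.4393, -0.045, 0.0701]
orientation: [0.007, 1.0, 0.0, 0.0]
contact_force: [0.8, 0.3, -1.6]
width: 0.0442
gripper_force: 30.0
time: 42.35
tcp_pos: [0.4391, -0.0457, 0.0663]
orientation: [0.008, 1.0, -0.0, 0.001]
contact_force: [0.0, -0.4, -1.7]
width: 0.0439
gripper_force: 30.0
```

```bash
python3 -m crank '[-0.3,0.2,-1.2,0,0,0,36, -0.3,0.2,-1.2,0,0,0,36, -0.3,0.2,-1.2,0,0,0,50, -0.3,0.2,-1.2,0,0,0,66, -0.3,0.2,-1.2,0,0,0,66, -0.3,0.2,-1.2,0,0,0,66]';python3 -m crank '[0,0,25,0,0,0,66, 0,0,65,0,0,0,66, 0,0,95,0,0,0,66, 0,0,105,0,0,0,66, 4,40,105,0,0,0,62, 8,80,105,0,0,0,62, 12,120,105,0,0,0,62, 12,120,105,0,0,0,62]';python3 -m crank '[3,35,0,0,0,0.1,62, 6,70,0,0,0,0.2,62, 9,105,0,0,0,0.3,62, 12,140,0,0,0,0.4,62, 15,175,0,0,0,0.44,62, 18,210,0,0,0,0.44,62, 19,243,0,0,0,0.44,62, 19,243,0,0,0,0.44,62]';python3 -m crank '[0,0,0,0,0,0,62, 0,0,0,0,0,0,62]'
```

```text
time: 42.85
tcp_pos: [0.4383, -0.0456, 0.0645]
orientation: [0.008, 1.0, -0.0, 0.0]
contact_force: [0.7, -0.1, 0.2]
width: 0.0649
gripper_force: 0.0
time: 43.52
tcp_pos: [0.4512, 0.0794, 0.17]
orientation: [0.006, 1.0, 0.001, 0.001]
contact_force: [0.9, 0.3, -0.3]
width: 0.0622
gripper_force: 0.0
time: 44.18
tcp_pos: [0.47, 0.3221, 0.1697]
orientation: [-0.212, 0.977, 0.001, 0.001]
contact_force: [0.5, 0.3, 0.6]
width: 0.0619
gripper_force: 0.0
time: 44.35
tcp_pos: [0.4687, 0.3165, 0.169]
orientation: [-0.211, 0.978, -0.0, -0.001]
contact_force: [0.8, -0.6, 0.6]
width: 0.0617
gripper_force: 0.0
```

```bash
python3 -m crank '[1,1.2,-30,0,0,0,62, 1,1.2,-65,0,0,0,62, 1,1.2,-95,0,0,0,62, 1,1.2,-103,0,0,0,62, 1,1.2,-104.5,0,0,0,62, 1,1.2,-104.5,0,0,0,62, 1,1.2,-104.5,0,0,0,62]' ; python3 -m crank '[0,0,0,0,0,0,40, 0,0,0,0,0,0,36, 0,0,0,0,0,0,36, 0,0,0,0,0,0,36, 0,0,0,0,0,0,36]'; python3 -m crank '[0,0,20,0,0,0,36, 0,0,60,0,0,0,36, -5,-30,70,0,0,0,36, -11,-65,70,0,0,0,36, -17,-100,70,0,0,0,36, -23,-135,70,0,0,0,36, -28,-168,70,0,0,0,36, -31,-190,70,0,0,0,36]';python3 -m crank '[0,0,0,0,0,0,36, 0,0,0,0,0,0,36]'
```

```text
time: 44.93
tcp_pos: [0.4713, 0.3187, 0.0665]
orientation: [-0.21, 0.978, 0.0, 0.001]
contact_force: [-0.2, 0.2, 0.2]
width: 0.062
gripper_force: 0.0
time: 45.35
tcp_pos: [0.4707, 0.319, 0.0658]
orientation: [-0.211, 0.978, 0.0, 0.001]
contact_force: [-0.4, -0.8, 6.6]
width: 0.0411
gripper_force: 30.0
time: 46.02
tcp_pos: [0.4377, 0.1264, 0.1349]
orientation: [-0.21, 0.978, -0.0, -0.001]
contact_force: [-0.6, -0.7, -1.6]
width: 0.0412
gripper_force: 30.0
time: 46.18
tcp_pos: [0.4391, 0.1278, 0.1351]
orientation: [-0.209, 0.978, 0.0, -0.0]
contact_force: [0.3, -0.2, -1.8]
width: 0.0412
gripper_force: 30.0
```

```bash
python3 -m crank '[1,-2.2,-30,0,0,0,36, 1,-2.2,-55,0,0,0,36, 1,-2.2,-66,0,0,0,36, 1,-2.2,-70,0,0,0,36, 1,-2.2,-73,0,0,0,36, 1,-2.2,-74.5,0,0,0,36, 1,-2.2,-74.5,0,0,0,36, 1,-2.2,-74.5,0,0,0,36]'; python3 -m crank '[0,0,0,0,0,0,36]'
```

```text
time: 46.85
tcp_pos: [0.4408, 0.1268, 0.0611]
orientation: [-0.211, 0.978, 0.0, 0.001]
contact_force: [0.4, 0.2, -1.2]
width: 0.0412
gripper_force: 30.0
time: 46.93
tcp_pos: [0.4408, 0.1267, 0.0611]
orientation: [-0.211, 0.978, 0.0, 0.001]
contact_force: [-0.7, -0.4, -1.5]
width: 0.0411
gripper_force: 30.0
```

```bash
python3 -m crank '[-0.8,-1.2,0,0,0,0,36, -0.8,-1.2,-1.2,0,0,0,36, -0.8,-1.2,-1.2,0,0,0,36, -0.8,-1.2,-1.2,0,0,0,50, -0.8,-1.2,-1.2,0,0,0,60, -0.8,-1.2,-1.2,0,0,0,60, -0.8,-1.2,-1.2,0,0,0,60]';python3 -m crank '[0,0,25,0,0,0,60, 0,0,65,0,0,0,60, 0,0,100,0,0,0,60, 0,35,115,0,0,0,60, 0,75,115,0,0,0,60, 0,115,115,0,0,0,60, 0,155,115,0,0,0,60, 0,195,115,0,0,0,60]';python3 -m crank '[-20,35,15,0,0,0,60, -40,75,35,0,0,0,60, -60,110,45,0,0,0,60, -60,110,45,0,0,0,60, -60,110,45,0,0,0,60, -60,110,45,0,0,0,60]'
python3 - <<'E'
from h import *
np.set_printoptions(precision=4,suppress=True)
for cam in('top','scene'):
  im,D=snap(cam,cam+'9')
  for n in('garlic_mid','saucer','lid_knob','shaker_mid','square_jar_mid','spice_jar_mid','keeper_box'):print(cam,n,[(round(r['conf'],2),np.round(r['location'],4)) for r in bot.mark_of(cam,n)])
  W=world(cam,D);z=W[...,2]
  for n,c,h in(('red',(.44,-.0445),.106),('sq',(.438,.1275),.096),('sh',(.439,.039),.09)):
        m=(np.hypot(W[...,0]-c[0],W[...,1]-c[1])<.035)&(z>h-.022)&(D>0)
        p=W[m];print(cam,n,m.sum(),(p[:,:2].min(0)+p[:,:2].max(0))/2,p.mean(0),p[:,2].max())
  m=(np.hypot(W[...,0]-.514,W[...,1]-.039)<.025)&(z>.082)&(z<.105);print('knob',W[m].mean(0))
E
```

```text
time: 47.52
tcp_pos: [0.4395, 0.1252, 0.0593]
orientation: [-0.21, 0.978, 0.0, 0.0]
contact_force: [0.3, 0.1, 0.4]
width: 0.0593
gripper_force: 0.0
time: 48.18
tcp_pos: [0.4391, 0.3221, 0.1746]
orientation: [-0.21, 0.978, 0.0, 0.0]
contact_force: [0.5, -1.2, 0.2]
width: 0.0604
gripper_force: 0.0
time: 48.68
tcp_pos: [0.379, 0.4298, 0.2188]
orientation: [-0.211, 0.977, -0.0, -0.0]
contact_force: [0.2, -0.3, 0.3]
width: 0.06
gripper_force: 0.0
top garlic_mid []
top saucer []
top lid_knob [(0.72, array([0.5125, 0.0394, 0.0815]))]
top shaker_mid [(0.69, array([ 0.3161, -0.2665,  0.0469])), (0.46, array([0.4362, 0.0393, 0.045 ]))]
top square_jar_mid [(0.76, array([0.3691, 0.4452, 0.0461])), (0.68, array([0.4398, 0.1286, 0.0468]))]
top spice_jar_mid [(0.8, array([ 0.4395, -0.0451,  0.0526]))]
top keeper_box [(0.94, array([0.5256, 0.0408, 0.0009]))]
top red 203 [ 0.4367 -0.0456] [ 0.4361 -0.0445  0.1053] 0.11215887010005592
top sq 170 [0.4394 0.1242] [0.4384 0.1243 0.0952] 0.10060294826650207
top sh 113 [0.437  0.0382] [0.4361 0.0383 0.0844] 0.09219690726340077
knob [0.5139 0.039  0.094 ]
scene garlic_mid [(0.67, array([ 0.4716, -0.3171,  0.0314]))]
scene saucer [(0.6, array([ 0.4727, -0.3117, -0.0006]))]
scene lid_knob [(0.67, array([0.5158, 0.0365, 0.0816])), (0.6, array([ 0.4663,  0.3179, -0.0027]))]
scene shaker_mid [(0.78, array([0.4373, 0.0407, 0.0439])), (0.78, array([ 0.3172, -0.2657,  0.0426]))]
scene square_jar_mid [(0.96, array([0.3682, 0.4421, 0.0504])), (0.65, array([0.4419, 0.1271, 0.0438]))]
scene spice_jar_mid [(0.7, array([ 0.4408, -0.0443,  0.0533]))]
scene keeper_box [(0.88, array([0.5297, 0.0407, 0.0017])), (0.5, array([ 0.4717, -0.3169,  0.0318]))]
scene red 276 [ 0.4365 -0.0457] [ 0.4326 -0.0512  0.1011] 0.10965286573954461
scene sq 189 [0.4392 0.123 ] [0.436  0.1186 0.0906] 0.09874968141400664
scene sh 131 [0.4467 0.0336] [0.4336 0.0315 0.0805] 0.0894330871781549
knob [0.5124 0.0355 0.0918]
```

View pics/scene9.png

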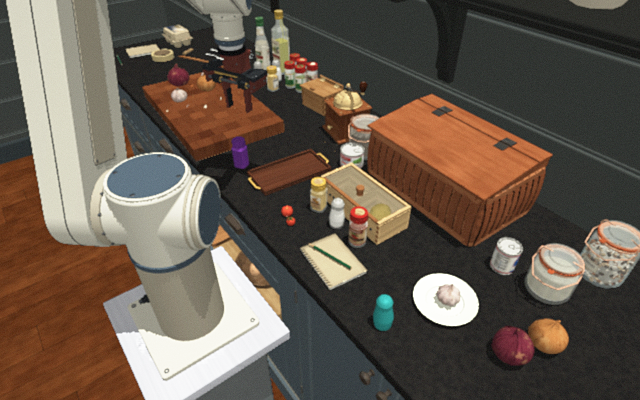

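View pics/top9.png

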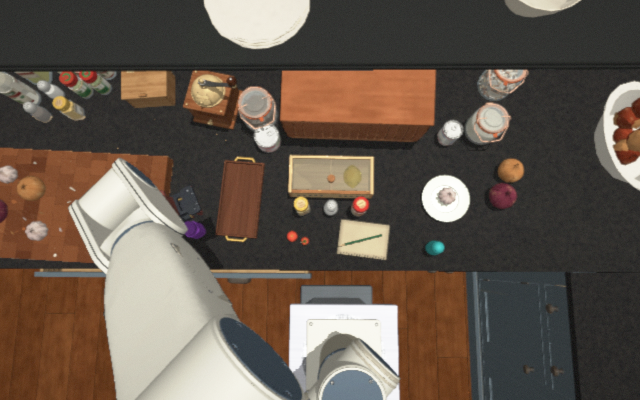

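Jars are back at (302,206), (331,207) and (359,206), within about 2 mm of their old spots. The garlic is on the saucer at (446,196), the lid is shut, and the lemon is still in its bay.

```bash
python3 -c "
from plant import bot
print(bot.finish_job())"
```

```text
the job is handed in; nothing more can be done
None
```

I handed the job in at about 49 s: the garlic is in the middle of the saucer, the lid is shut, the lemon is untouched in its bay, and all three jars stand upright within about 2 mm of their old spots.

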